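# Weigh the egg rack on the sprung balance hook

### The arm

A 6-joint arm with a two-finger parallel gripper is mounted at the origin on the work surface. World frame = base frame: x ahead of the robot, y to its left, z up, the work surface at z = 0. Lengths are in m, angles in rad, forces in N, time in s.
With the tool pointing down it reaches from about 0.3 to 0.875 m from the base axis. Payload 4.2 kg.
Tool frame: the origin (TCP) lies at the very end of the fingers, on their centre line; the grasp point (between the pads) lies 19 mm behind it; z points along the fingers, y is the direction in which the jaws open and shut (so a half turn about z gives the same grasp; the last joint's range is limited). The gripper opens to 85 mm and grips with 20 to 120 N. Pads are 22 mm wide; open, the fingers measure 114 mm over their backs; the gripper's body (76 mm by 85 mm) begins 54 mm behind the grasp point. The pads swing forward as they close: fully open they stand 13 mm farther back than shut.
Start: joints at [-1.124, 0.32, 1.565, -0, 1.257, -0.02], TCP at [0.259, -0.513, 0.231] pointing down, gripper open.
Joint ranges: [-3.11, 3.11], [-0.84, 2.01], [0.21, 2.61], [-1.34, 4.49], [0.05, 2.63], [-2.56, 2.56]. Speed limits (rad/s): [2.57, 2.57, 3.14, 3.14, 3.14, 3.14].

### API

Orientations are given as a unit quaternion [x, y, z, w].
In Python, from station import arm gives the robot as it stands.
- The arm moves only by the tool jog_arm, never from a script. Its arguments are lists of equal length, an entry for each row: "rotation": the turn, a rotation vector about the tool's x, y, z in degrees, a list of three; "translation": the shift along the tool's x, y, z in m, a list of three; "fingers": the closure, from 0 (fully open) to 1 (shut). A call has 1 to 10 rows; each row is the pose to reach, as a shift and turn from the pose commanded when the call began, along the tool's axes at that moment; what a row does not reach only later rows make up. A row lasts 1/10 s, in which the tool goes at most 50 mm and 8.59 degrees, less where a joint would pass 70% of its speed; a pose out of reach is approached as far as the arm can. A call with a gripper value outside its range is refused whole. The fingers move at their own pace and stop on an object; "newtons" is the grip in N (left out, the last holds). Time passes only in rows, so rows that repeat a pose let the fingers close. It gives the time, the measured TCP pose, the force and the opening at its end, in the units of the state.
- arm.read_state(): the state, without advancing time (a new reading comes with each control period).
- arm.get_image(name): name is "scene" or "top" or "wrist"; returns a dict with "image" (480x640x3 uint8, red, green, blue), "intrinsics" (3x3 intrinsics, pixels), "k1" (the pictures are not rectified: a ray, as slopes to the right and down, at radius r is drawn at 1 + k1 r^2 times it, then the intrinsics apply), "cam_to_world" (4x4, takes a point from camera to world coordinates); the wrist camera has in their place "hand_eye" (4x4, takes a point from camera to tool coordinates, whose origin is the TCP and whose axes are the flange's). Camera axes: x right, y up, looking along -z (the intrinsics and any distortion apply to the point x, -y, -z); pixel columns grow to the right and rows downward; lengths in m; the calibration is good to about 2 mm. A picture is of the moment at which its call begins: read the wrist's pose just before it. There is no depth.
- arm.close_job(): hands the job in, once; it reports no verdict.
The state is a dict: "time": time; "qpos": joint angles; "qvel": joint speeds; "effort": joint torques, N m; "ee_pos": TCP position; "orientation": TCP orientation; "force": force on the tool from outside, world axes, zero at the start; "torque": the same for the moment, N m; "grip_width": finger opening in m.
Only numpy, scipy, OpenCV 4.12 (cv2) and the standard library are available. Lean on these libraries where they do the work, as an engineer would, in place of code of your own. Each camera call takes 0.05 s, during which the arm holds its last target.

### The job

Weigh the loaded egg rack: hang it by the opening below its walnut grip on the balance's sprung hook, easing its weight on gently so that the hook sinks smoothly, is never forced down hard, and neither drops nor springs up when you let go. Once the rack hangs by itself and has stopped bobbing, press the red button on top of the balance column to hold the reading. Leave the rack hanging still, the button up again, and the other things where they are.

Things in the scene. Friction and masses are not known exactly. Their poses are not given: they have to be found in the camera images.
- rack: loose egg rack, 188 mm tall: steel tray (diameter 120) with three brown eggs fixed in it (62 mm high), thin central stalk, above it an upright wire opening (in the rack's y-z plane, inside 30 mm wide along y, z = 80 to 128 mm, wire 6 mm) and a walnut grip on top. Origin: centre of its underside, z up; x runs through the opening. Mass unknown, 0.21 to 0.63 kg, centred on the stalk
- rack_grip (a point): centre of the walnut grip, on the rack's axis 168 mm above its underside; the grip is a block 12 mm thick along the rack's y, 24 mm wide along its x, from 138 to 188 mm height; axes as the rack
- rack_eye (a point): underside of the peak of the wire opening, on the rack's axis 128 mm above its underside: this point rests on the hook; axes as the rack
- balance: balance fixed to the worktop: white column (32 x 46 mm, 277 mm tall) on a dark base plate (130 x 130 x 12 mm, reaching 50 mm from the column's axis towards the hook and 80 mm away from it). Origin: on the column's axis at the worktop, z up; the hook arm reaches out along its -x. No part of the balance is above the button's top
- hook (a joint): vertical travel of the sprung hook, m: 0 unloaded, grows downward, end stop at 0.095; it sinks 12.5 mm per newton of load (80 N/m), lightly damped, so it bobs for a second or two when disturbed
- hook_saddle (a point): lowest point of the hook's valley, on its upper surface, where the rack's opening rests; 115 mm from the column's axis along the balance's -x, 245 mm above the worktop unloaded; moves with the hook; axes as the balance (x points to the column). The hook is an 8 mm steel bar; its underside here is 8 mm lower. Pass the opening over the tip along +x, then lower it
- hook_tip (a point): top of the hook's upturned free end, 21 mm along -x from the valley and 18 mm above it (the bar ends 25 mm from the valley); between valley and column the bar's upper side is 16 mm above the valley
- hold (a joint): travel of the red hold button, m: 0 up, 0.006 fully pressed (5 N, springs back); it counts as pressed beyond 0.004
- hold_top (a point): centre of the top face of the red button (diameter 28 mm) on top of the column; pressed straight down
- cooker: mint egg cooker with clear dome, diameter 160 mm, 142 mm tall, fixed; origin: centre of its underside
- cup_a: loose grey stoneware egg cup, diameter 50 mm, 62 mm tall; origin: centre of its underside; leave alone
- cup_b: the second such egg cup; leave alone
- topper: loose standing metal egg topper, diameter 40 mm, 80 mm tall; origin: centre of its underside; leave alone
- tongs: loose silicone-tipped tongs lying flat, 200 mm long along their x, 60 mm wide, 12 mm high; leave alone
- salt: loose white salt jar with cork, diameter 48 mm, 85 mm tall; leave alone
- spoon: loose spoon lying flat, 150 mm long along its x; leave alone
There are look-alikes about, which are no part of the job. Leave any pink, purple or yellow look-alike of the rack alone.

How it is judged:
By the outcome, as a careful person would: the job done as asked, in the order asked, and still so for the second after the job is handed in, with the robot touching nothing.
It also fails if it takes over 72 s, if anything falls off the work surface, if the arm or the gripper's body presses on something with over 40 N, if the wrist force passes 120 N, or if a joint passes its speed limit or range.

## Working session

There is one attempt and no reset: what is moved stays moved. The work goes in short steps, Python scripts to look and compute and a tool call to move; the robot and the scene stay as the last step left them, time stands still between calls to the robot, and variables do not carry over. Pictures are saved under pics/ and viewed, and the job is handed in when it is done.

Besides the shell and the picture viewer there is one more tool, called after "Call:" by a JSON object that holds its "api" and its "payload", one argument or row to a line. jog_arm: Moves the arm, as the interface text tells. Its arguments: {"type":"object","properties":{"rotation":{"type":"array","items":{"type":"array","items":{"type":"number"}}},"translation":{"type":"array","items":{"type":"array","items":{"type":"number"}}},"fingers":{"type":"array","items":{"type":"number"}},"newtons":{"type":"number"}},"required":["rotation","translation","fingers"]}

```bash
ls; mkdir -p pics
python3 - <<'E'
from station import arm
import cv2,numpy as np,pickle
s=arm.read_state();print(s)
D={}
for n in("scene","top","wrist"):
    d=arm.get_image(n);D[n]=d
    cv2.imwrite(f"pics/{n}0.png",d["image"][:,:,::-1])
    print(n,{k:np.round(v,4).tolist() for k,v in d.items() if k!="image"})
pickle.dump(D,open("d0.pkl","wb"))
E
```

```text
pics
{'time': 0.0, 'qpos': array([-1.12400557e+00,  3.20293888e-01,  1.56567607e+00,  6.09291206e-06,
        1.25740105e+00, -2.00229023e-02]), 'qvel': array([ 0.00054759, -0.00072396,  0.00055655, -0.00045906,  0.00220002,
       -0.00069267]), 'effort': array([-1.05368163e-03, -4.15528286e+01, -2.34166807e+01,  5.35180595e-05,
        8.26404575e-03, -7.12845548e-06]), 'ee_pos': array([ 0.25855915, -0.51305321,  0.23048227]), 'orientation': array([ 9.72883898e-01,  2.31292304e-01, -1.85467828e-04, -8.69623286e-04]), 'force': array([0.82302771, 0.62650429, 1.16563769]), 'torque': array([ 0.01310456, -0.0092584 ,  0.01579751]), 'grip_width': 0.08558858680812705}
scene {'intrinsics': [[501.3517, 0.0, 325.6354], [0.0, 501.3517, 238.4328], [0.0, 0.0, 1.0]], 'k1': -0.0213, 'cam_to_world': [[-0.8745, -0.4068, 0.264, 0.899], [0.4848, -0.7221, 0.4934, 0.7816], [-0.01, 0.5595, 0.8288, 1.3265], [0.0, 0.0, 0.0, 1.0]]}
top {'intrinsics': [[487.1892, 0.0, 323.9138], [0.0, 487.1892, 244.3094], [0.0, 0.0, 1.0]], 'k1': -0.1268, 'cam_to_world': [[0.0033, 0.9968, -0.0802, 0.4138], [-0.9998, 0.005, 0.0214, 0.096], [0.0218, 0.0801, 0.9965, 1.4903], [0.0, 0.0, 0.0, 1.0]]}
wrist {'intrinsics': [[432.7584, 0.0, 313.6566], [0.0, 432.7584, 232.8391], [0.0, 0.0, 1.0]], 'k1': -0.0604, 'hand_eye': [[-0.0005, 0.9461, 0.3238, 0.0832], [1.0, 0.0008, -0.0008, 0.0006], [-0.0011, 0.3238, -0.9461, -0.1423], [0.0, 0.0, 0.0, 1.0]]}
```

View pics/scene0.png

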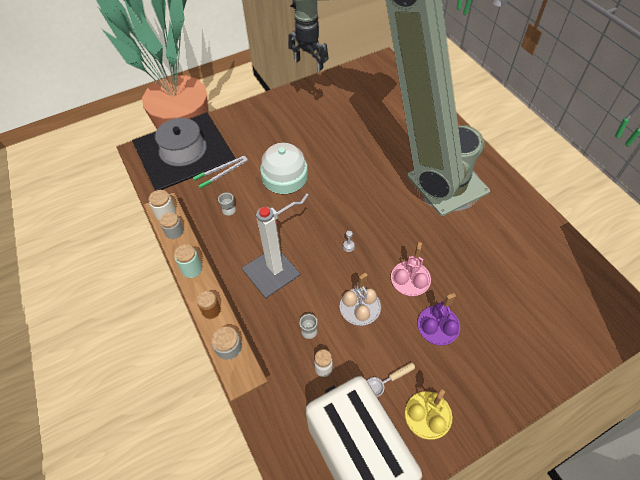

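View pics/top0.png

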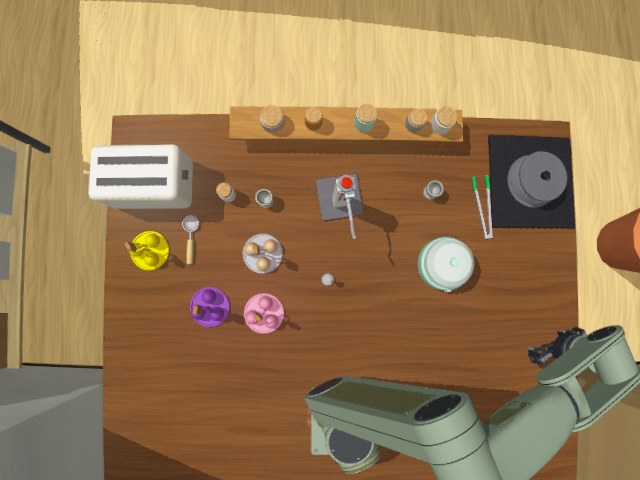

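View pics/wrist0.png

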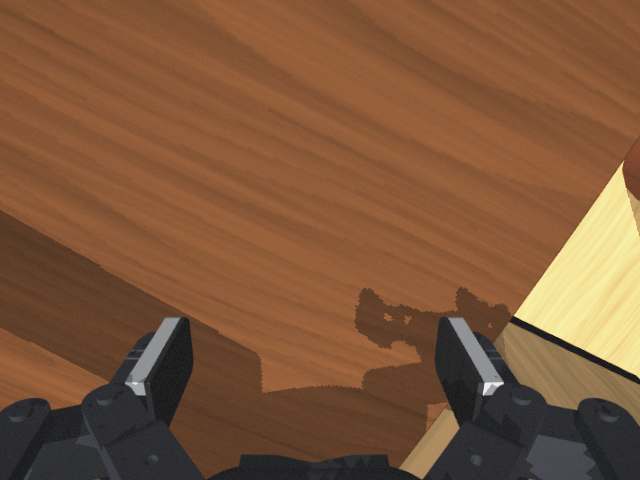

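The scene view shows the candidate racks at (360,305) steel/brown, (411,276) pink, (439,323) purple and (429,413) yellow. In the top view they are at (263,253), (264,313), (210,307) and (150,250). The steel tray with brown eggs is the one that fits. I'll confirm it in a crop.

```bash
cat > h.py <<'E'
import numpy as np,cv2,pickle
def K(d):return d["intrinsics"],np.array([d["k1"],0,0,0,0])
def ray(d,uv,T=None):
    T=d["cam_to_world"] if T is None else T
    k,dist=K(d)
    p=cv2.undistortPoints(np.array([[uv]],float),k,dist)[0,0]
    v=np.array([p[0],-p[1],-1.]);return T[:3,3],T[:3,:3]@(v/np.linalg.norm(v))
def plane(d,uv,z,T=None):
    o,v=ray(d,uv,T);return o+v*(z-o[2])/v[2]
def proj(d,P,T=None):
    T=d["cam_to_world"] if T is None else T
    c=T[:3,:3].T@(np.asarray(P)-T[:3,3]);k,dist=K(d)
    return cv2.projectPoints(np.array([[c[0],-c[1],-c[2]]]),np.zeros(3),np.zeros(3),k,dist)[0][0,0]
def tri(r1,r2):
    A=np.array([r1[1],-r2[1]]).T
    s=np.linalg.lstsq(A,r2[0]-r1[0],rcond=None)[0]
    a=r1[0]+s[0]*r1[1];b=r2[0]+s[1]*r2[1];return (a+b)/2,np.linalg.norm(a-b)
def crop(img,x0,y0,x1,y1,f,name):
    cv2.imwrite(name,cv2.resize(img[y0:y1,x0:x1,::-1],None,fx=f,fy=f,interpolation=cv2.INTER_CUBIC))
E
python3 - <<'E'
from h import *
D=pickle.load(open("d0.pkl","rb"))
s=D["scene"]["image"];t=D["top"]["image"]
def c(i,x,y):return cv2.resize(i[y-35:y+35,x-35:x+35,::-1],(400,400),interpolation=cv2.INTER_CUBIC)
cv2.imwrite("pics/rk.png",np.hstack([c(s,360,300),c(t,263,253)]))
def c(i,x,y):return cv2.resize(i[y-55:y+55,x-40:x+40,::-1],(400,550),interpolation=cv2.INTER_CUBIC)
cv2.imwrite("pics/bal.png",np.hstack([c(s,280,245),c(t,345,200)]))
E
```

```text
(no output)
```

View pics/rk.png

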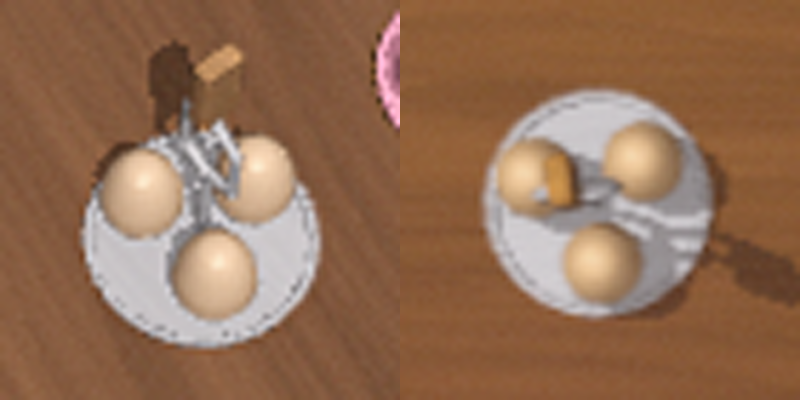

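View pics/bal.png

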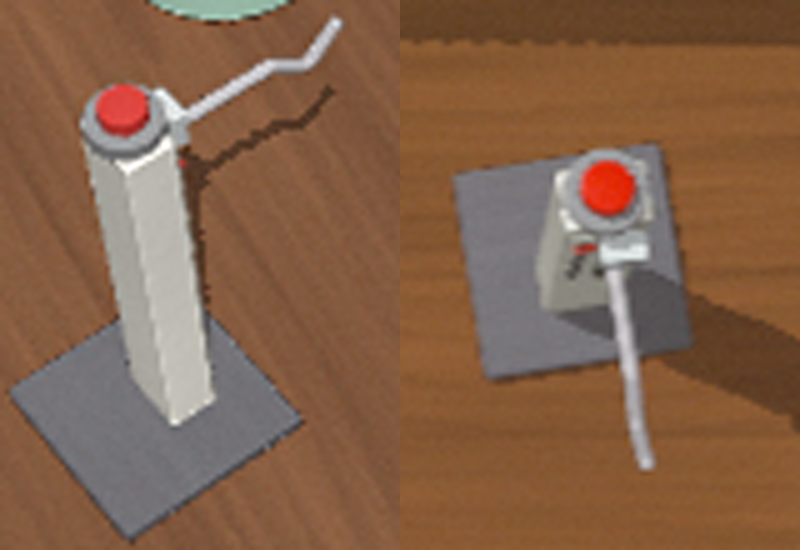

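Confirmed: the rack is the steel one with brown eggs and a walnut grip, at scene crop (218,62) and top crop (558,180). The balance crops show the base plate, the red button and the hook pointing down-right. Next I'll measure.

Run:
```python
from h import *
D=pickle.load(open("d0.pkl","rb"));S,T=D["scene"],D["top"]
def comps(d,lo,hi,box,minA=8):
    hsv=cv2.cvtColor(d["image"],cv2.COLOR_RGB2HSV)
    m=cv2.inRange(hsv,np.array(lo),np.array(hi));x0,y0,x1,y1=box
    mm=np.zeros_like(m);mm[y0:y1,x0:x1]=m[y0:y1,x0:x1]
    n,l,st,c=cv2.connectedComponentsWithStats(mm)
    return [(st[i].tolist(),c[i]) for i in range(1,n) if st[i][4]>=minA],mm
b={}
for n,d,box in(("s",S,(250,195,285,230)),("t",T,(335,170,360,195))):
    c,_=comps(d,(0,200,150),(8,255,255),box);print(n,c);b[n]=max(c,key=lambda q:q[0][4])[1]
print("button",tri(ray(S,b["s"]),ray(T,b["t"])))
# crop->pixels: scene crop origin (240,190) top (305,145), scale 5
sc=lambda x,y:(240+(x+.5)/5-.5,190+(y+.5)/5-.5)
tc=lambda x,y:(305+(x-400+.5)/5-.5,145+(y+.5)/5-.5)
print("tip",tri(ray(S,sc(335,22)),ray(T,tc(645,463))))
for p in((12,392),(132,540),(302,420)):print("base s",plane(S,sc(*p),.012))
for p in((455,176),(490,378),(691,343),(657,147)):print("base t",plane(T,tc(*p),.012))
# rack crops scale 400/70
f=400/70
s2=lambda x,y:(325+(x+.5)/f-.5,265+(y+.5)/f-.5)
t2=lambda x,y:(228+(x-400+.5)/f-.5,218+(y+.5)/f-.5)
print("griptop",tri(ray(S,s2(219,62)),ray(T,t2(558,163))))
print("tray t",plane(T,t2(598,204),.01))
print("tray s",plane(S,s2(201,238),.01), plane(S,s2(83,238),.01),plane(S,s2(320,238),.01))
# other things at z=0 approx from top
for n,uv,z in(("cupA",(264,198),.03),("cupB",(433,190),.03),("topper",(328,280),.04),("cooker",(446,263),.08),("salt",(226,192),.05),("pink",(264,313),.01),("purple",(210,307),.01),("pinkgrip",(257,318),.17),("purplegrip",(197,310),.17)):print(n,plane(T,uv,z).round(3))
```

```text
s []Traceback (most recent call last):
  File "<stdin>", line 11, in <module>
ValueError: max() iterable argument is empty
```

```bash
cat > m.py <<'E'
from h import *
D=pickle.load(open("d0.pkl","rb"));S,T=D["scene"],D["top"]
def comps(d,lo,hi,box,minA=8):
    hsv=cv2.cvtColor(d["image"],cv2.COLOR_RGB2HSV)
    m=cv2.inRange(hsv,np.array(lo),np.array(hi));x0,y0,x1,y1=box
    mm=np.zeros_like(m);mm[y0:y1,x0:x1]=m[y0:y1,x0:x1]
    n,l,st,c=cv2.connectedComponentsWithStats(mm)
    return [(st[i].tolist(),c[i]) for i in range(1,n) if st[i][4]>=minA],mm
b={}
for n,d,box in(("s",S,(250,195,285,230)),("t",T,(335,170,360,195))):
    c=[]
    for lo,hi in(((0,160,120),(8,255,255)),((170,160,120),(180,255,255))):
        c+=comps(d,lo,hi,box)[0]
    print(n,c);b[n]=max(c,key=lambda q:q[0][4])[1]
print("button",tri(ray(S,b["s"]),ray(T,b["t"])))
# crop->pixels: scene crop origin (240,190) top (305,145), scale 5
sc=lambda x,y:(240+(x+.5)/5-.5,190+(y+.5)/5-.5)
tc=lambda x,y:(305+(x-400+.5)/5-.5,145+(y+.5)/5-.5)
print("tip",tri(ray(S,sc(335,22)),ray(T,tc(645,463))))
for p in((12,392),(132,540),(302,420)):print("base s",plane(S,sc(*p),.012))
for p in((455,176),(490,378),(691,343),(657,147)):print("base t",plane(T,tc(*p),.012))
# rack crops scale 400/70
f=400/70
s2=lambda x,y:(325+(x+.5)/f-.5,265+(y+.5)/f-.5)
t2=lambda x,y:(228+(x-400+.5)/f-.5,218+(y+.5)/f-.5)
print("griptop",tri(ray(S,s2(219,62)),ray(T,t2(558,163))))
print("tray t",plane(T,t2(598,204),.01))
print("tray s",plane(S,s2(201,238),.01), plane(S,s2(83,238),.01),plane(S,s2(320,238),.01))
# other things at z=0 approx from top
for n,uv,z in(("cupA",(264,198),.03),("cupB",(433,190),.03),("topper",(328,280),.04),("cooker",(446,263),.08),("salt",(226,192),.05),("pink",(264,313),.01),("purple",(210,307),.01),("pinkgrip",(257,318),.17),("purplegrip",(197,310),.17)):print(n,plane(T,uv,z).round(3))
E
python3 m.py
```

```text
s [([260, 207, 10, 10, 78], array([264.12820513, 211.64102564]))]
t [([341, 177, 11, 11, 89], array([346.12359551, 182.13483146]))]
button (array([0.66706603, 0.01479663, 0.29195528]), np.float64(0.0011409574666713562))
tip (array([ 0.53234426, -0.00663165,  0.25938537]), np.float64(0.0023785294665498906))
base s [ 0.75523955 -0.03100697  0.012     ]
base s [0.73434412 0.09640092 0.012     ]
base s [0.60989073 0.0731789  0.012     ]
base t [0.73217592 0.09045371 0.012     ]
base t [0.60668289 0.06842081 0.012     ]
base t [ 0.62915745 -0.0549387   0.012     ]
base t [ 0.75156468 -0.03446423  0.012     ]
griptop (array([0.51072159, 0.25312807, 0.19036966]), np.float64(0.004698131308367246))
tray t [0.50455998 0.25171963 0.01      ]
tray s [0.50836396 0.25413337 0.01      ] [0.56061978 0.22480229 0.01      ] [0.45570391 0.28370969 0.01      ]
cupA [0.671 0.247 0.03 ]
cupB [ 0.701 -0.27   0.03 ]
topper [0.424 0.052 0.04 ]
cooker [ 0.474 -0.293  0.08 ]
salt [0.686 0.359 0.05 ]
pink [0.324 0.244 0.01 ]
purple [0.341 0.409 0.01 ]
pinkgrip [0.32  0.247 0.17 ]
purplegrip [0.34 0.41 0.17]
```

```bash
cat >> h.py <<'E'
from scipy.spatial.transform import Rotation as Ro
def mv(s,p,yaw):
    """yaw deg of tool x, tool down -> tool-frame shift and rotvec deg"""
    R0=Ro.from_quat(s["orientation"])
    y=np.radians(yaw);x=np.array([np.cos(y),np.sin(y),0]);z=np.array([0,0,-1.])
    R=Ro.from_matrix(np.array([x,np.cross(z,x),z]).T)
    print("rot",np.round((R0.inv()*R).as_rotvec(degrees=True),2).tolist(),"tr",np.round(R0.inv().apply(np.array(p)-s["ee_pos"]),4).tolist())
def wT(s,d):
    T=np.eye(4);T[:3,:3]=Ro.from_quat(s["orientation"]).as_matrix();T[:3,3]=s["ee_pos"];return T@d["hand_eye"]
E
python3 - <<'E'
from h import *
from station import arm
s=arm.read_state();mv(s,(.508,.253,.33),180)
E
```

```text
rot [-0.02, -0.11, -153.26] tr [0.5675, -0.5721, -0.0985]
```

Call:
{"api": "jog_arm", "payload": {
  "rotation": [
    [0,0,0],
    [0,0,0],
    [0,0,-10],
    [0,0,-20],
    [0,0,-30],
    [0,0,-40],
    [0,0,-50],
    [0,0,-60],
    [0,0,-70],
    [0,0,-80]
  ],
  "translation": [
    [0,0,-0.05],
    [0,0,-0.1],
    [0.035,-0.035,-0.12],
    [0.07,-0.07,-0.12],
    [0.105,-0.105,-0.12],
    [0.14,-0.14,-0.12],
    [0.175,-0.175,-0.12],
    [0.21,-0.21,-0.12],
    [0.245,-0.245,-0.12],
    [0.28,-0.28,-0.12]
  ],
  "fingers": [0,0,0,0,0,0,0,0,0,0]
}}

```text
time: 1.15
ee_pos: [0.3828, -0.1354, 0.3513]
orientation: [0.67, 0.742, 0.0, 0.0]
force: [0.7, -0.3, 0.1]
grip_width: 0.0853
```

Run:
```python
from h import *
from station import arm
s=arm.read_state();print(s["time"],s["ee_pos"],s["qpos"]);mv(s,(.508,.253,.33),180)
```

```text
1.15 [ 0.38275698 -0.13543898  0.35127376] [-3.68449813e-01 -1.23970396e-02  1.67295956e+00  2.59904000e-05
  1.48063944e+00 -4.70184146e-01]
rot [0.01, 0.02, -84.17] tr [0.3737, 0.164, 0.0213]
```

Call:
{"api": "jog_arm", "payload": {
  "rotation": [
    [0,0,-9],
    [0,0,-18],
    [0,0,-27],
    [0,0,-36],
    [0,0,-45],
    [0,0,-54],
    [0,0,-63],
    [0,0,-72],
    [0,0,-84],
    [0,0,-84]
  ],
  "translation": [
    [0.04,0.018,0],
    [0.08,0.036,0],
    [0.12,0.054,0],
    [0.16,0.072,0],
    [0.2,0.09,0],
    [0.24,0.108,0],
    [0.28,0.126,0],
    [0.32,0.144,0],
    [0.36,0.16,0.01],
    [0.373,0.164,0.02]
  ],
  "fingers": [0,0,0,0,0,0,0,0,0,0]
}}

```text
time: 2.15
ee_pos: [0.511, 0.2533, 0.3299]
orientation: [0.0, 1.0, 0.0, -0.0]
force: [-0.4, -0.1, 0.3]
grip_width: 0.0851
```

```bash
cat > look.py <<'E'
import sys
from h import *
from station import arm
s=arm.read_state();d=arm.get_image("wrist")
pickle.dump((s,d),open(f"{sys.argv[1]}.pkl","wb"));cv2.imwrite(f"pics/{sys.argv[1]}.png",d["image"][:,:,::-1])
print(s["time"],s["ee_pos"],s["qpos"],s["force"],s["grip_width"])
E
python3 look.py w1
```

```text
2.15 [0.51098826 0.25328817 0.32994603] [ 4.39419203e-01  2.68781897e-01  1.39208287e+00  1.08513128e-03
  1.48073968e+00 -1.13120477e+00] [-0.353904   -0.10736172  0.26605873] 0.08505620397942619
```

View pics/w1.png

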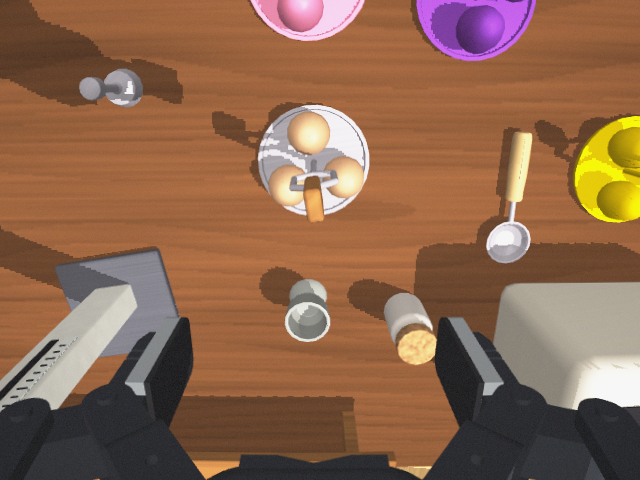

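Run:
```python
from h import *
s,d=pickle.load(open("w1.pkl","rb"))
crop(d["image"],250,95,380,235,4,"pics/w1c.png")
```

```text
(no output)
```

View pics/w1c.png

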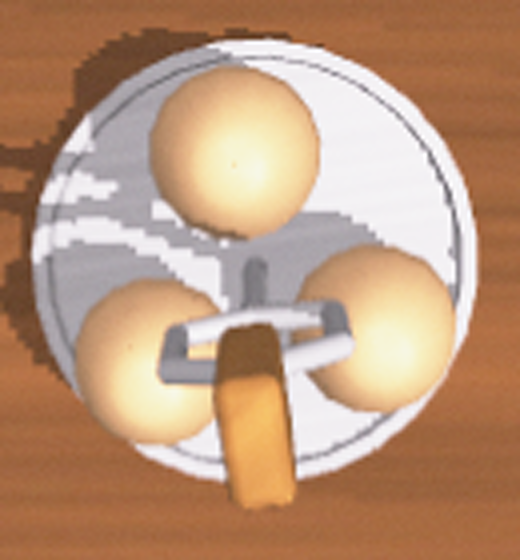

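The crop shows the grip's bright top face with corners at about (222,378), (284,372), (297,500) and (235,508). The tray centre is near (255,258).

Run:
```python
from h import *
s,d=pickle.load(open("w1.pkl","rb"));T=wT(s,d)
q=lambda x,y:(250+(x+.5)/4-.5,95+(y+.5)/4-.5)
P=np.array([plane(d,q(*c),.188,T) for c in((222,378),(284,372),(297,500),(235,508))])
print(P.round(4),P.mean(0));
print("w",np.linalg.norm(P[0]-P[1]),np.linalg.norm(P[1]-P[2]))
e=(P[2]+P[3]-P[0]-P[1]);print("yaw",np.degrees(np.arctan2(e[1],e[0])))
print("tray",plane(d,q(255,258),.008,T))
# loop: crossbar bottom ends at z~.08..  direction
a=plane(d,q(170,375),.09,T);b=plane(d,q(345,345),.09,T);e=b-a;print("loop y-dir",np.degrees(np.arctan2(e[1],e[0]))-90)
i=d["image"];sm=cv2.cvtColor(i,cv2.COLOR_RGB2HSV);print(sm[int(q(260,430)[1]),int(q(260,430)[0])],sm[int(q(150,360)[1]),int(q(150,360)[0])])
m=cv2.inRange(sm,np.array((5,150,170)),np.array((25,255,255)));mm=np.zeros_like(m);mm[180:226,298:330]=m[180:226,298:330]
n,l,st,c=cv2.connectedComponentsWithStats(mm);k=1+np.argmax(st[1:,4]);print(st[k],c[k])
r=cv2.minAreaRect(np.argwhere(l==k)[:,::-1].astype(np.float32));bp=cv2.boxPoints(r);Q=np.array([plane(d,b,.188,T) for b in bp]);print(r,Q.round(4),Q.mean(0))
```

```text
[[0.4938 0.2467 0.188 ]
 [0.4928 0.2571 0.188 ]
 [0.5153 0.2595 0.188 ]
 [0.5167 0.2488 0.188 ]] [0.50466735 0.25303961 0.188     ]
w 0.010452177279624893 0.022574426287608994
yaw 5.552735423351857
tray [0.50282821 0.25214708 0.008     ]
loop y-dir 9.871378435182493
[ 18 145 244] [ 26  52 247]
[298 189  32  37 551] [313.35208711 208.97822142]
((313.5, 207.0), (31.0, 36.0), 0.0) [[0.5191 0.2416 0.188 ]
 [0.4938 0.242  0.188 ]
 [0.4938 0.2628 0.188 ]
 [0.5192 0.263  0.188 ]] [0.50645972 0.25234871 0.188     ]
```

Run:
```python
from h import *
from station import arm
s=arm.read_state();mv(s,(.505,.253,.149),186)
```

```text
rot [0.0, -0.25, -5.85] tr [0.0044, -0.0003, 0.1788]
```

Call:
{"api": "jog_arm", "payload": {
  "rotation": [
    [0,0,-6],
    [0,0,-6],
    [0,0,-6],
    [0,0,-6],
    [0,0,-6],
    [0,0,-6]
  ],
  "translation": [
    [0.002,0,0.03],
    [0.003,0,0.07],
    [0.003,0,0.11],
    [0.003,0,0.13],
    [0.003,0,0.14],
    [0.003,0,0.14]
  ],
  "fingers": [0,0,0,0,0,0]
}}

```text
time: 2.8
ee_pos: [0.5068, 0.2488, 0.1904]
orientation: [-0.047, 0.999, -0.001, -0.001]
force: [-0.8, -0.2, 0.1]
grip_width: 0.0852
```

```bash
python3 look.py w2;  python3 - <<'E'
from h import *
from station import arm
s=arm.read_state();mv(s,(.505,.253,.149),186)
E
```

```text
2.8 [0.50680583 0.24881939 0.19044109] [ 4.36155776e-01  3.33276700e-01  1.65145708e+00 -2.70117262e-04
  1.15928595e+00 -1.22898737e+00] [-0.81371461 -0.21517595  0.10520798] 0.0852110578150008
rot [-0.0, 0.03, -0.57] tr [0.0023, 0.0039, 0.0428]
```

View pics/w2.png

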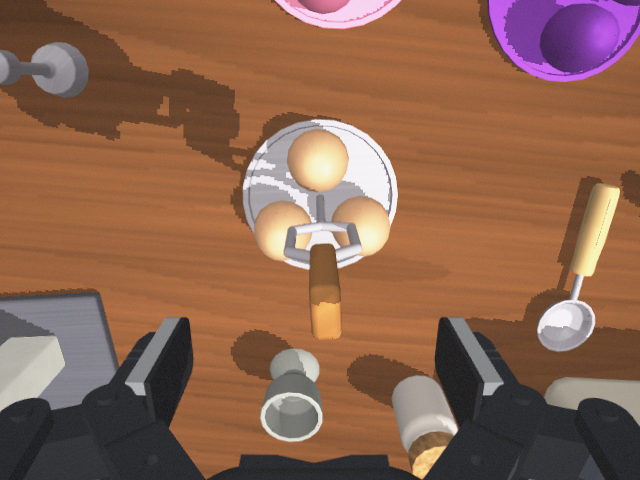

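Run:
```python
from h import *
s,d=pickle.load(open("w2.pkl","rb"))
crop(d["image"],270,220,380,350,5,"pics/w2c.png")
```

```text
(no output)
```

View pics/w2c.png

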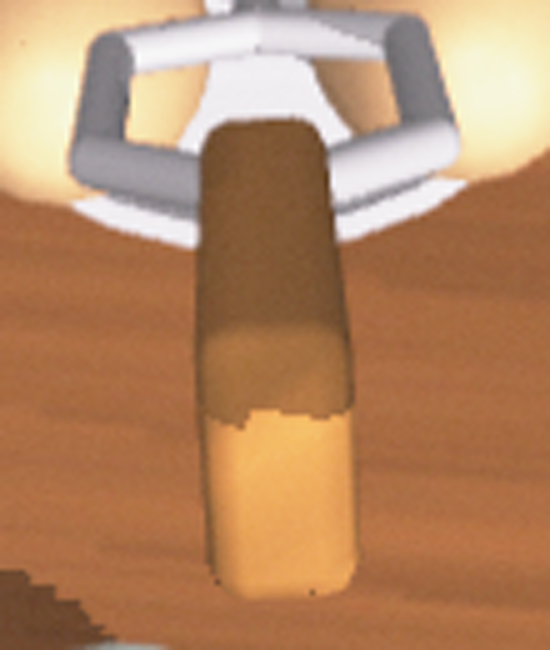

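The crop shows the grip's top face, partly shadowed by the gripper, with corners at about (203,328), (350,322), (357,592) and (215,598). The opening comes to a peak under the grip.

Run:
```python
from h import *
from station import arm
s,d=pickle.load(open("w2.pkl","rb"));T=wT(s,d)
q=lambda x,y:(270+(x+.5)/5-.5,220+(y+.5)/5-.5)
P=np.array([plane(d,q(*c),.188,T) for c in((203,328),(350,322),(357,592),(215,598))])
print(P.round(4),P.mean(0));e=(P[2]+P[3]-P[0]-P[1]);print("yaw",np.degrees(np.arctan2(e[1],e[0])))
print(np.linalg.norm(P[0]-P[1]),np.linalg.norm(P[1]-P[2]))
a=plane(d,q(110,50),.115,T);b=plane(d,q(420,30),.115,T)
a=plane(d,q(85,150),.115,T);b=plane(d,q(450,135),.115,T);e=b-a;print("loop y-dir",np.degrees(np.arctan2(e[1],e[0]))-90)
s=arm.read_state();mv(s,(P[:,0].mean(),P[:,1].mean(),.149),187)
```

```text
[[0.4936 0.2454 0.188 ]
 [0.4921 0.2562 0.188 ]
 [0.5149 0.2594 0.188 ]
 [0.5165 0.2485 0.188 ]] [0.50428087 0.25237412 0.188     ]
yaw 7.716897001775271
0.010854105897907522 0.023079545766293202
loop y-dir 7.9394367438845705
rot [-0.0, 0.03, -1.57] tr [0.003, 0.0034, 0.0428]
```

Consistent: the grip is at (0.504, 0.2525) with yaw about 8°. I'll descend, then close gently.

Call:
{"api": "jog_arm", "payload": {
  "rotation": [
    [0,0,-2],
    [0,0,-2],
    [0,0,-2],
    [0,0,-2],
    [0,0,-2]
  ],
  "translation": [
    [0.003,0.003,0],
    [0.003,0.003,0.02],
    [0.003,0.003,0.042],
    [0.003,0.003,0.042],
    [0.003,0.003,0.042]
  ],
  "fingers": [0,0,0,0,0]
}}

```text
time: 3.35
ee_pos: [0.5045, 0.2527, 0.1505]
orientation: [-0.066, 0.998, 0.0, 0.001]
force: [-0.2, 0.1, 1.4]
grip_width: 0.0847
```

```bash
python3 look.py w3;  python3 - <<'E'
from h import *
from station import arm
s=arm.read_state();mv(s,(.5043,.2525,.149),187.8)
E
```

```text
3.35 [0.50452337 0.25266118 0.15054431] [ 4.43926418e-01  3.64835617e-01  1.71238790e+00 -5.65541867e-05
  1.06264620e+00 -1.25832423e+00] [-0.22040343  0.07815402  1.39332426] 0.08469923311068099
rot [0.05, 0.16, -0.28] tr [0.0006, -0.0002, 0.002]
```

View pics/w3.png

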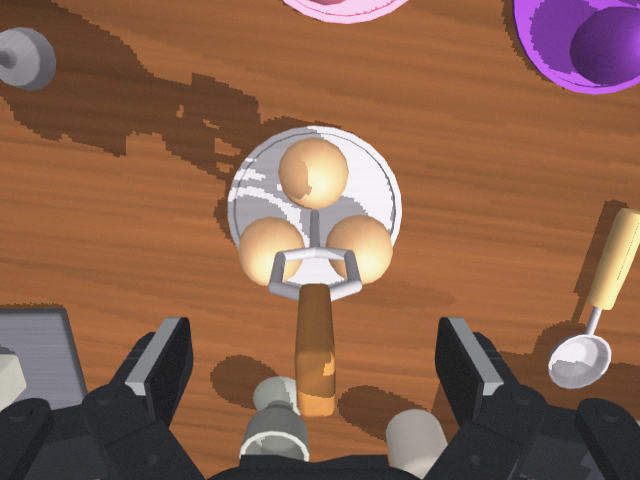

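The grip at (315,350) is centred between the pads and aligned with them. Closing.

Call:
{"api": "jog_arm", "payload": {
  "rotation": [
    [0,0,0],
    [0,0,0],
    [0,0,0],
    [0,0,0],
    [0,0,0],
    [0,0,0],
    [0,0,0],
    [0,0,0],
    [0,0,0],
    [0,0,0]
  ],
  "translation": [
    [0,0,0],
    [0,0,0],
    [0,0,0],
    [0,0,0],
    [0,0,0],
    [0,0,0],
    [0,0,0],
    [0,0,0],
    [0,0,0],
    [0,0,0]
  ],
  "fingers": [0.4,0.6,0.75,0.82,0.9,1,1,1,1,1],
  "newtons": 50
}}

```text
time: 4.4
ee_pos: [0.5043, 0.2525, 0.1494]
orientation: [-0.065, 0.998, 0.0, 0.0]
force: [1.1, 2.1, 0.2]
grip_width: 0.0114
```

```bash
python3 look.py w4
```

```text
4.4 [0.5043308  0.25252121 0.14941415] [ 4.43766445e-01  3.65927045e-01  1.71384946e+00  1.10799701e-04
  1.06092679e+00 -1.25798323e+00] [1.06038945 2.12033108 0.19212545] 0.011364367062206455
```

View pics/w4.png

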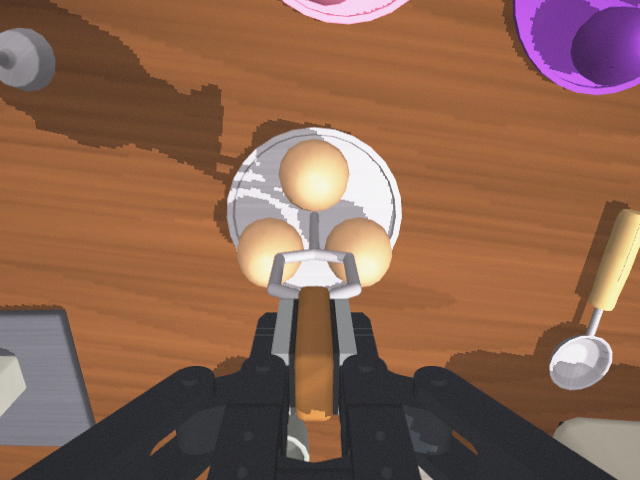

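The grip is held at 11.4 mm width. Lifting.

Call:
{"api": "jog_arm", "payload": {
  "rotation": [
    [0,0,0],
    [0,0,0],
    [0,0,0],
    [0,0,0],
    [0,0,0],
    [0,0,0],
    [0,0,0],
    [0,0,0],
    [0,0,0],
    [0,0,0]
  ],
  "translation": [
    [0,0,-0.005],
    [0,0,-0.015],
    [0,0,-0.035],
    [0,0,-0.06],
    [0,0,-0.085],
    [0,0,-0.11],
    [0,0,-0.13],
    [0,0,-0.14],
    [0,0,-0.146],
    [0,0,-0.146]
  ],
  "fingers": [1,1,1,1,1,1,1,1,1,1]
}}

```text
time: 5.45
ee_pos: [0.5038, 0.2522, 0.2952]
orientation: [-0.065, 0.998, -0.0, -0.0]
force: [-0.1, -0.7, -6.9]
grip_width: 0.0118
```

```bash
python3 look.py w5
cat > fz.py <<'E'
from h import *
from station import arm
F=[]
for i in range(8):
    F.append(arm.read_state()["force"]);arm.get_image("top")
print(np.round(F,2)[:,2],np.mean(F,0),arm.read_state()["time"])
E
python3 fz.py;  python3 - <<'E'
from h import *
from station import arm
a=np.radians(9.7);u=np.array([np.cos(a),np.sin(a)]);S=np.array([.6665,.0148])-.115*u;print("saddle",S)
s=arm.read_state();print(s["ee_pos"]);A=S-.08*u;mv(s,(A[0],A[1],.2955),189.7)
E
```

```text
5.45 [0.50383032 0.25215355 0.2952188 ] [ 4.43715929e-01  2.68809062e-01  1.47676633e+00 -1.84831405e-04
  1.39648025e+00 -1.25793877e+00] [-0.06811296 -0.73785739 -6.92570003] 0.011771400112982274
[-7.11 -6.99 -6.35 -6.19 -7.11 -5.97 -5.63 -5.45] [ 0.26080692 -0.14026701 -6.35047996] 5.9
saddle [ 0.5531441  -0.00457628]
[0.50393373 0.25225595 0.29490588]
rot [-0.02, -0.04, -2.2] tr [0.0647, -0.2641, -0.0005]
```

View pics/w5.png

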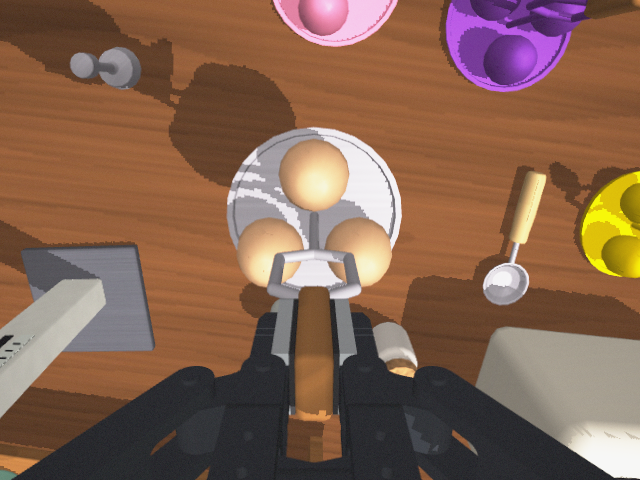

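Call:
{"api": "jog_arm", "payload": {
  "rotation": [
    [0,0,0],
    [0,0,0],
    [0,0,-1],
    [0,0,-2],
    [0,0,-2],
    [0,0,-2],
    [0,0,-2],
    [0,0,-2],
    [0,0,-2],
    [0,0,-2]
  ],
  "translation": [
    [0.005,-0.015,0],
    [0.014,-0.045,0],
    [0.025,-0.08,0],
    [0.035,-0.12,0],
    [0.043,-0.16,0],
    [0.052,-0.2,0],
    [0.058,-0.23,0],
    [0.063,-0.25,0],
    [0.065,-0.26,0],
    [0.065,-0.264,0]
  ],
  "fingers": [1,1,1,1,1,1,1,1,1,1]
}}

```text
time: 6.9
ee_pos: [0.4737, -0.0188, 0.2955]
orientation: [-0.082, 0.997, 0.0, 0.0]
force: [0.5, 1.1, -5.6]
grip_width: 0.012
```

```bash
python3 look.py w6;  python3 - <<'E'
from h import *
from station import arm
D={n:arm.get_image(n) for n in("scene","top")};pickle.dump(D,open("d6.pkl","wb"))
f=lambda i,x0,y0:cv2.resize(i[y0:y0+120,x0:x0+80,::-1],(400,600),interpolation=cv2.INTER_CUBIC)
cv2.imwrite("pics/d6.png",np.hstack([f(D["scene"]["image"],255,160),f(D["top"]["image"],310,160)]))
E
```

```text
6.9 [ 0.47367856 -0.0188062   0.29545355] [-6.40094023e-02  1.21824438e-01  1.66490405e+00  1.01296132e-04
  1.35462158e+00 -1.79906220e+00] [ 0.533921    1.13592301 -5.55100064] 0.011986701515640984
```

View pics/w6.png

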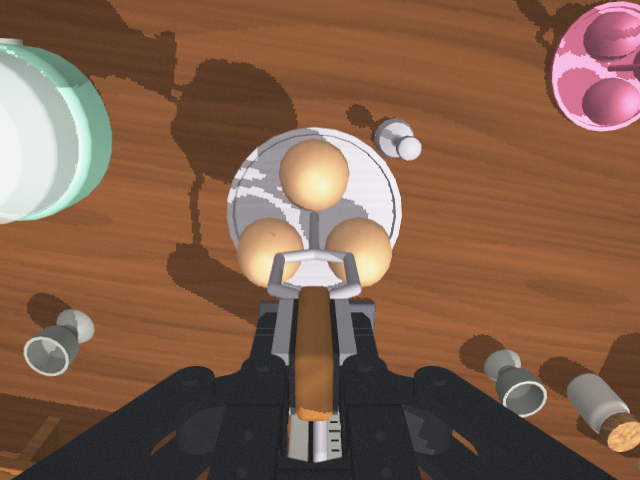

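View pics/d6.png

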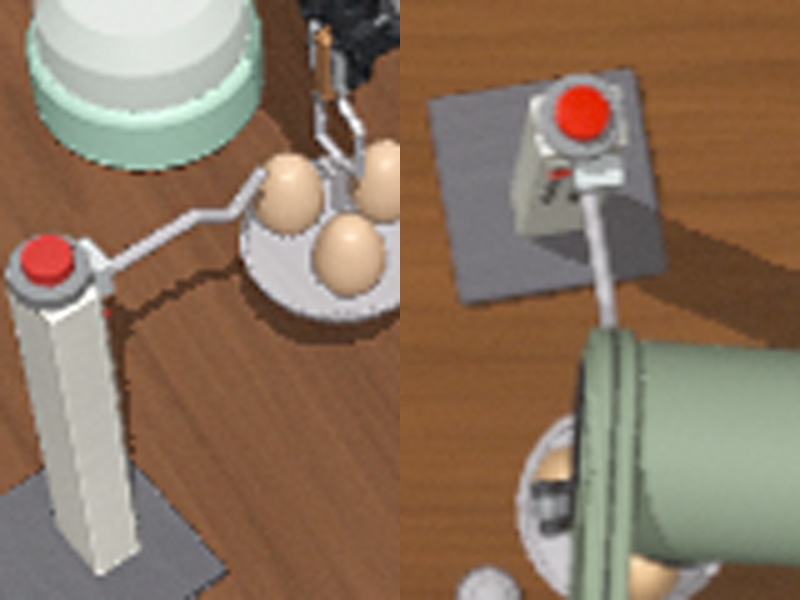

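The scene crop shows the hook tip at (262,172) and the flat valley around (215,211). The rack opening hangs beyond the tip on the outer side. I'll check the projections of my estimates.

Run:
```python
from h import *
D=pickle.load(open("d6.pkl","rb"));S=D["scene"];T=D["top"];D0=pickle.load(open("d0.pkl","rb"))
s,w=pickle.load(open("w6.pkl","rb"));W=wT(s,w)
a=np.radians(9.7);u=np.array([np.cos(a),np.sin(a),0]);ax=np.array([.6665,.0148,0]);sad=ax-.115*u+[0,0,.245]
z=np.array([0,0,1])
for n,P in(("tip",sad-.021*u+.018*z),("sad",sad),("end",sad-.025*u+.015*z),("button",ax+.29*z),("b45",ax-.045*u+.257*z),("eye",np.r_[s["ee_pos"][:2],.274])):
    p=proj(S,P);t=proj(T,P);print(n,P.round(4),"scrop",((p-[255,160])*5).round(1),"scene",p.round(1),"top",t.round(1),"tcrop0",((t-[305,145])*5+[400,0]).round(1),"w",proj(w,P,W).round(1))
crop(w["image"],250,380,380,480,6,"pics/w6c.png")
```

```text
tip [ 0.5324 -0.0081  0.263 ] scrop [258.5 164.3] scene [306.7 192.9] top [354.6 236.6] tcrop0 [647.8 458.2] w [317.4 392.8]
sad [ 0.5531 -0.0046  0.245 ] scrop [229.5 204. ] scene [300.9 200.8] top [352.6 229.3] tcrop0 [637.9 421.5] w [317.2 402. ]
end [ 0.5285 -0.0088  0.26  ] scrop [264.5 164.2] scene [307.9 192.8] top [354.7 238.3] tcrop0 [648.7 466.5] w [317.3 382.2]
button [0.6665 0.0148 0.29  ] scrop [ 48.1 260.2] scene [264.6 212. ] top [346.2 182.3] tcrop0 [606.  186.6] w [318.2 617.8]
b45 [0.6221 0.0072 0.257 ] scrop [124.1 255. ] scene [279.8 211. ] top [348.3 202. ] tcrop0 [616.5 285.1] w [317.7 511.1]
eye [ 0.4737 -0.0188  0.274 ] scrop [343.   97.6] scene [323.6 179.5] top [359.2 259.6] tcrop0 [671.1 573. ] w [315.7 294.5]
```

View pics/w6c.png

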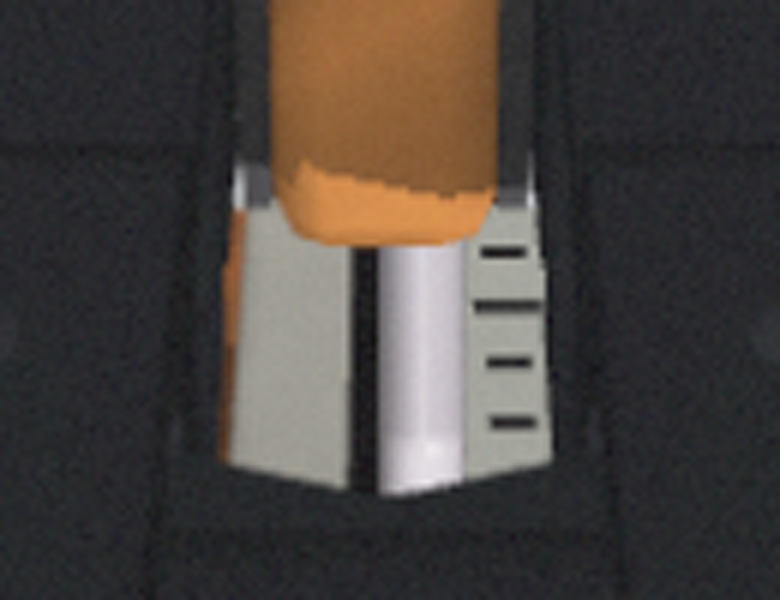

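Run:
```python
from h import *
from station import arm
s,w=pickle.load(open("w6.pkl","rb"));W=wT(s,w);R=Ro.from_quat(s["orientation"])
for y in(260,350,440):
    uv=(250+(421+.5)/6-.5,380+(y+.5)/6-.5)
    for z in(.253,.257):
        P=plane(w,uv,z,W);print(y,P.round(4),"tool",R.inv().apply(P-s["ee_pos"]).round(4))
s=arm.read_state();print(s["ee_pos"],s["time"]);mv(s,(.552,-.0035,.2955),189.7)
```

```text
260 [ 0.5601 -0.0021  0.253 ] tool [-0.0879  0.0024  0.0425]
260 [ 0.5564 -0.0028  0.257 ] tool [-0.0842  0.0023  0.0385]
350 [ 5.704e-01 -3.000e-04  2.530e-01] tool [-0.0985  0.0024  0.0425]
350 [ 0.5665 -0.001   0.257 ] tool [-0.0945  0.0023  0.0385]
440 [0.5812 0.0015 0.253 ] tool [-0.1094  0.0025  0.0425]
440 [0.5771 0.0008 0.257 ] tool [-0.1052  0.0024  0.0385]
[ 0.47417897 -0.01733569  0.29531718] 7.05
rot [0.04, 0.02, -0.18] tr [-0.079, 0.0008, -0.0002]
```

Call:
{"api": "jog_arm", "payload": {
  "rotation": [
    [0,0,0],
    [0,0,0],
    [0,0,0],
    [0,0,0],
    [0,0,0],
    [0,0,0]
  ],
  "translation": [
    [-0.003,0.001,0],
    [-0.01,0.001,0],
    [-0.02,0.001,0],
    [-0.03,0.001,0],
    [-0.035,0.001,0],
    [-0.035,0.001,0]
  ],
  "fingers": [1,1,1,1,1,1]
}}

```text
time: 7.65
ee_pos: [0.5094, -0.0109, 0.2949]
orientation: [-0.083, 0.997, 0.0, -0.0]
force: [-0.2, 0.1, -6.3]
grip_width: 0.0111
```

```bash
cat > look2.py <<'E'
import sys
from h import *
from station import arm
n=sys.argv[1]
s=arm.read_state();w=arm.get_image("wrist");d=arm.get_image("scene");pickle.dump((s,w,d),open(n+".pkl","wb"))
f=lambda i,x0,y0:cv2.resize(i[y0:y0+100,x0:x0+65,::-1],None,fx=6,fy=6,interpolation=cv2.INTER_CUBIC)
cv2.imwrite(f"pics/{n}.png",np.hstack([f(d["image"],280,150),f(w["image"],280,380)]))
print(s["time"],s["ee_pos"],s["force"],s["torque"],s["grip_width"])
E
python3 look2.py a1;  python3 - <<'E'
from h import *
from station import arm
s=arm.read_state();print(s["ee_pos"],s["time"]);mv(s,(.552,-.0035,.2955),189.7)
E
```

```text
7.65 [ 0.50937052 -0.01092802  0.29490643] [-0.24511353  0.12224336 -6.33108459] [-0.04630692 -0.03373798 -0.08591088] 0.011051508312460363
[ 0.50826208 -0.0111559   0.29502502] 7.75
rot [0.0, -0.06, -0.2] tr [-0.0444, 0.0003, -0.0005]
```

View pics/a1.png

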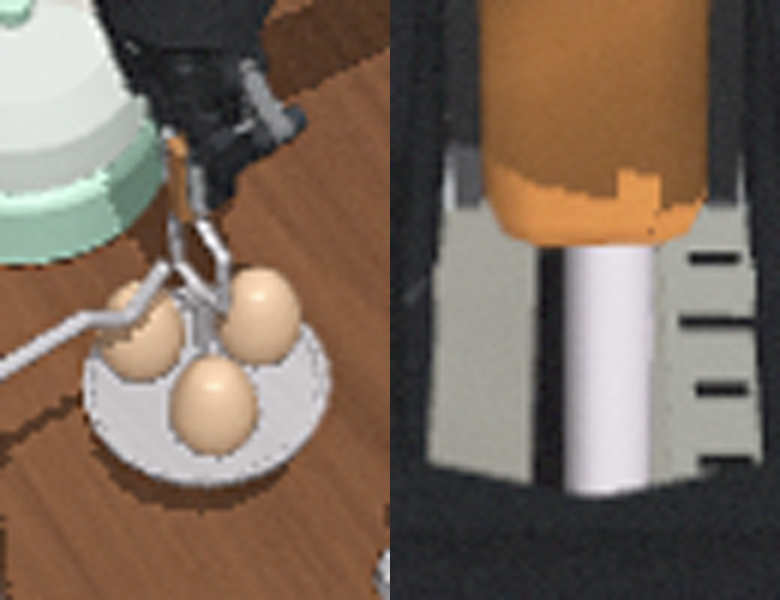

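The scene crop shows the tip at (165,265) level with the middle of the opening, which spans (185,215) to (215,310). In the wrist crop the bar runs parallel to the grip and is nearly centred.

Run:
```python
from h import *
s,w,d=pickle.load(open("a1.pkl","rb"));W=wT(s,w);R=Ro.from_quat(s["orientation"])
for xx,y in((610,260),(608,480)):
    uv=(280+(xx-390+.5)/6-.5,380+(y+.5)/6-.5)
    P=plane(w,uv,.257,W);print(P.round(4),"tool",R.inv().apply(P-s["ee_pos"]).round(4))
# grip top centre lateral in tool
for xx,y in((597,225),):
    uv=(280+(xx-390+.5)/6-.5,380+(y+.5)/6-.5);P=plane(w,uv,s["ee_pos"][2]+.039,W);print("grip",R.inv().apply(P-s["ee_pos"]).round(4))
for n,P in(("eye",np.r_[s["ee_pos"][:2],s["ee_pos"][2]-.0214]),("gtop",np.r_[s["ee_pos"][:2],s["ee_pos"][2]+.039]),("botopen",np.r_[s["ee_pos"][:2],s["ee_pos"][2]-.0694])):print(n,((proj(d,P)-[280,150])*6).round(0))
```

```text
[0.5918 0.0034 0.257 ] tool [-0.0837  0.0004  0.0379]
[0.6172 0.0075 0.257 ] tool [-0.1094  0.0003  0.0379]
grip [-0.0101 -0.0007 -0.039 ]
eye [201. 219.]
gtop [197. 130.]
botopen [204. 285.]
```

Call:
{"api": "jog_arm", "payload": {
  "rotation": [
    [0,0,0],
    [0,0,0],
    [0,0,0],
    [0,0,0],
    [0,0,0],
    [0,0,0],
    [0,0,0]
  ],
  "translation": [
    [-0.004,0.0005,0],
    [-0.012,0.0005,0],
    [-0.022,0.0005,0],
    [-0.032,0.0005,0],
    [-0.04,0.0005,0],
    [-0.044,0.0005,0],
    [-0.044,0.0005,0]
  ],
  "fingers": [1,1,1,1,1,1,1]
}}

```text
time: 8.45
ee_pos: [0.5523, -0.0033, 0.2949]
orientation: [-0.083, 0.997, -0.0, -0.0]
force: [-0.9, -0.9, -6.0]
grip_width: 0.0115
```

```bash
python3 look2.py a2; python3 fz.py
```

```text
8.45 [ 0.55232486 -0.00332247  0.29493477] [-0.93093139 -0.92250503 -5.98912501] [ 0.00397979  0.06951354 -0.01604924] 0.011456930788501959
[-6.76 -6.12 -6.05 -6.22 -6.   -5.46 -6.14 -5.91] [ 0.32016344 -0.22927729 -6.08292623] 8.95
```

View pics/a2.png

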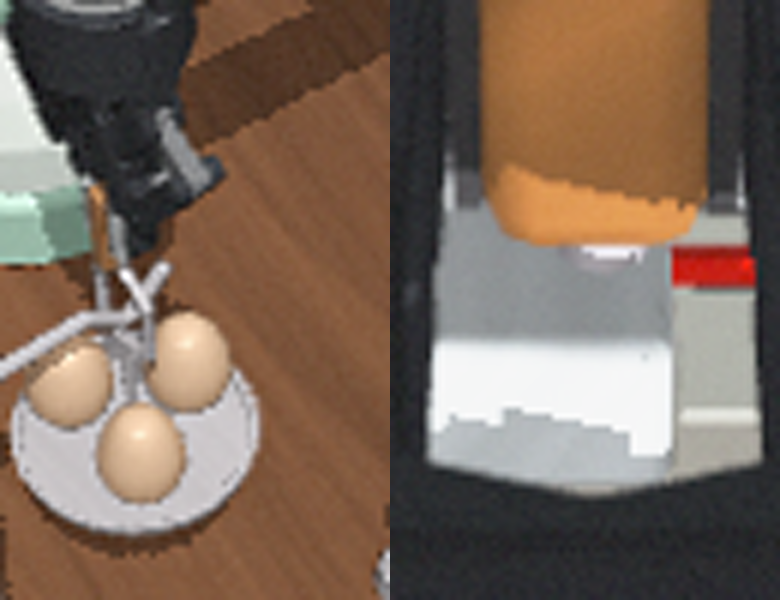

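The bar passes through the opening: the tip is at (165,265) on the outer side and the wire crosses the bar near (145,305). Lowering slowly.

Call:
{"api": "jog_arm", "payload": {
  "rotation": [
    [0,0,0],
    [0,0,0],
    [0,0,0],
    [0,0,0],
    [0,0,0],
    [0,0,0],
    [0,0,0],
    [0,0,0],
    [0,0,0],
    [0,0,0]
  ],
  "translation": [
    [0,0,0.003],
    [0,0,0.008],
    [0,0,0.013],
    [0,0,0.018],
    [0,0,0.022],
    [0,0,0.025],
    [0,0,0.028],
    [0,0,0.031],
    [0,0,0.034],
    [0,0,0.036]
  ],
  "fingers": [1,1,1,1,1,1,1,1,1,1]
}}

```text
time: 9.95
ee_pos: [0.5517, -0.0034, 0.2591]
orientation: [-0.083, 0.997, -0.0, 0.0]
force: [0.3, 0.8, -4.7]
grip_width: 0.011
```

```bash
python3 look2.py a3; python3 fz.py
```

```text
9.95 [ 0.55168774 -0.00342077  0.2591389 ] [ 0.31085626  0.82001925 -4.69543499] [-0.00378287  0.03799701  0.02766972] 0.011049076780798929
[-5.12 -5.37 -5.91 -4.68 -5.33 -5.74 -6.08 -4.69] [-0.26273111 -0.02834428 -5.36464001] 10.45
```

View pics/a3.png

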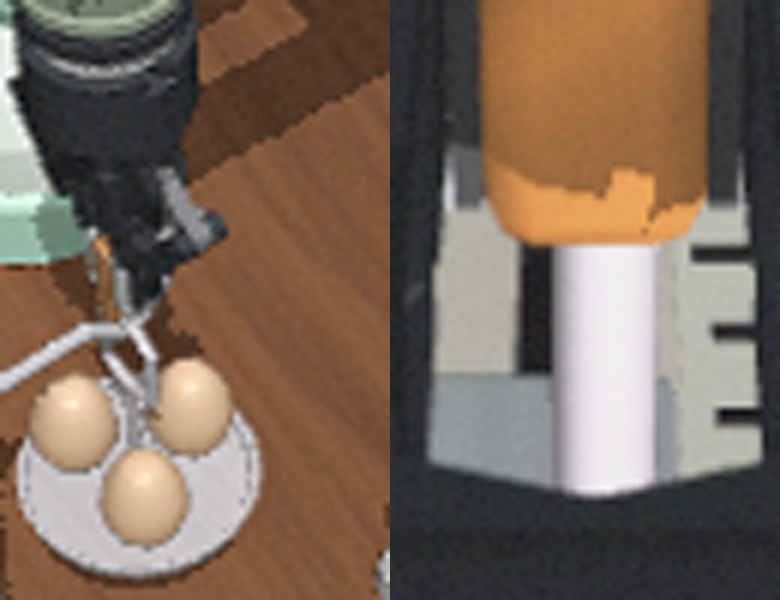

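The load went from −6.1 to −5.4 N for about 7 mm of sinking, which agrees with 80 N/m. Continuing.

Call:
{"api": "jog_arm", "payload": {
  "rotation": [
    [0,0,0],
    [0,0,0],
    [0,0,0],
    [0,0,0],
    [0,0,0],
    [0,0,0],
    [0,0,0],
    [0,0,0],
    [0,0,0],
    [0,0,0]
  ],
  "translation": [
    [0,0,0.002],
    [0,0,0.005],
    [0,0,0.009],
    [0,0,0.013],
    [0,0,0.017],
    [0,0,0.021],
    [0,0,0.025],
    [0,0,0.028],
    [0,0,0.03],
    [0,0,0.03]
  ],
  "fingers": [1,1,1,1,1,1,1,1,1,1]
}}

```text
time: 11.45
ee_pos: [0.5517, -0.0034, 0.2292]
orientation: [-0.083, 0.997, -0.0, 0.0]
force: [-0.5, 0.7, -2.9]
grip_width: 0.0113
```

```bash
python3 look2.py a4; python3 fz.py
```

```text
11.45 [ 0.55174796 -0.00340753  0.22915632] [-0.54482659  0.66883726 -2.87392329] [0.09873102 0.00763564 0.00983929] 0.011294149236112166
[-2.89 -3.21 -3.65 -3.19 -2.22 -2.58 -3.35 -2.81] [-0.14433384  0.54710499 -2.98818709] 11.95
```

Call:
{"api": "jog_arm", "payload": {
  "rotation": [
    [0,0,0],
    [0,0,0],
    [0,0,0],
    [0,0,0],
    [0,0,0],
    [0,0,0],
    [0,0,0],
    [0,0,0],
    [0,0,0],
    [0,0,0]
  ],
  "translation": [
    [0,0,0.002],
    [0,0,0.005],
    [0,0,0.009],
    [0,0,0.013],
    [0,0,0.017],
    [0,0,0.021],
    [0,0,0.025],
    [0,0,0.028],
    [0,0,0.03],
    [0,0,0.03]
  ],
  "fingers": [1,1,1,1,1,1,1,1,1,1]
}}

```text
time: 12.95
ee_pos: [0.5518, -0.0034, 0.1992]
orientation: [-0.083, 0.997, -0.0, 0.0]
force: [0.2, 1.3, -0.6]
grip_width: 0.0116
```

```bash
python3 look2.py a5; sed -i 's/range(8)/range(24)/' fz.py; python3 fz.py
```

```text
12.95 [ 0.55178749 -0.00343778  0.19915486] [ 0.21274314  1.27847673 -0.57601058] [0.11563628 0.00163238 0.00875117] 0.011613794809994018
[-0.39 -0.96 -0.67 -0.15 -0.28  0.04 -1.28 -0.48  1.16 -1.37 -0.38 -0.06
 -1.02  0.13 -0.63 -0.65  0.56 -1.03 -0.33 -1.   -1.51 -0.47 -0.66 -0.32] [ 0.0736916   0.53942477 -0.48882121] 14.25
```

View pics/a5.png

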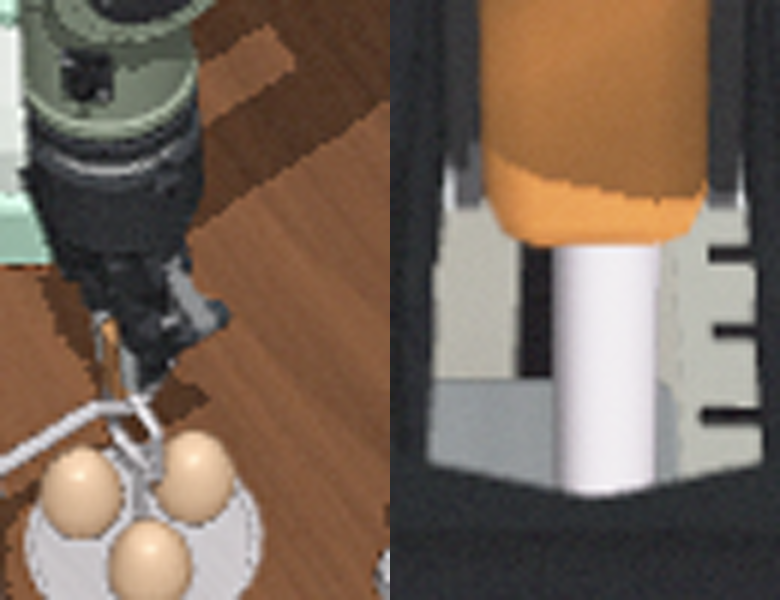

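Call:
{"api": "jog_arm", "payload": {
  "rotation": [
    [0,0,0],
    [0,0,0],
    [0,0,0],
    [0,0,0],
    [0,0,0]
  ],
  "translation": [
    [0,0,0.001],
    [0,0,0.003],
    [0,0,0.005],
    [0,0,0.006],
    [0,0,0.006]
  ],
  "fingers": [1,1,1,1,1]
}}

```text
time: 14.75
ee_pos: [0.5517, -0.0034, 0.1931]
orientation: [-0.083, 0.997, -0.0, -0.0]
force: [-0.3, 0.4, -0.8]
grip_width: 0.0114
```

```bash
sed -i 's/range(24)/range(40)/' fz.py; python3 fz.py
```

```text
[-0.82 -1.24 -0.53  0.02  0.06 -0.67  0.49 -1.32 -0.47 -0.3   0.77 -0.01
 -0.07  0.17 -0.28  0.3   0.23 -0.03 -0.08 -0.39 -0.25  0.68  0.15  0.08
 -0.9   0.03  0.68  0.47 -0.36  0.57  1.01 -0.2  -0.28  0.07  0.45  0.43
 -0.15  0.15 -0.61  0.06] [ 0.37719157  0.64498763 -0.05256516] 16.75
```

Residual force is about 0, so I'm releasing: grip force down first, then open a little.

Call:
{"api": "jog_arm", "payload": {
  "rotation": [
    [0,0,0],
    [0,0,0],
    [0,0,0],
    [0,0,0],
    [0,0,0],
    [0,0,0],
    [0,0,0],
    [0,0,0]
  ],
  "translation": [
    [0,0,0],
    [0,0,0],
    [0,0,0],
    [0,0,0],
    [0,0,0],
    [0,0,0],
    [0,0,0],
    [0,0,0]
  ],
  "fingers": [1,1,0.86,0.82,0.78,0.74,0.7,0.66],
  "newtons": 20
}}

```text
time: 17.55
ee_pos: [0.5517, -0.0035, 0.1933]
orientation: [-0.083, 0.997, -0.0, -0.0]
force: [0.5, 0.2, 0.1]
grip_width: 0.0292
```

```bash
python3 look2.py b1; python3 look.py b1w
```

```text
17.55 [ 0.55166982 -0.00348296  0.19332284] [0.49876684 0.21045693 0.14154081] [-0.01922606  0.02911345  0.0261265 ] 0.029174212392564305
17.65 [ 0.551691   -0.0034435   0.19329216] [-2.70185208e-02  3.10289146e-01  1.67835087e+00 -1.31243300e-04
  1.15299006e+00 -1.76360150e+00] [-0.98816717  0.39298111 -0.56975146] 0.02942181741029653
```

View pics/b1.png

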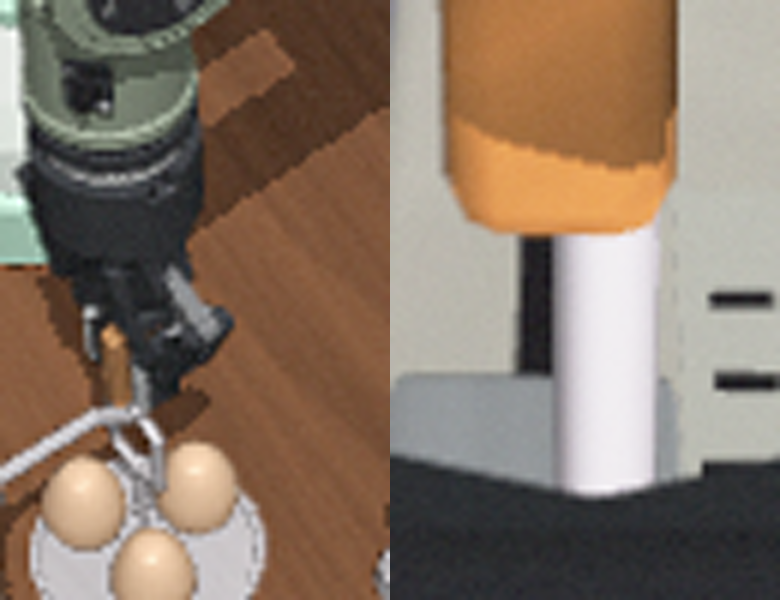

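View pics/b1w.png

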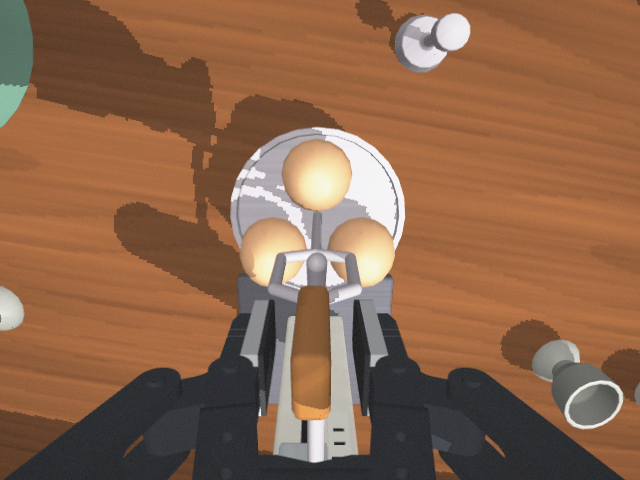

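The rack hangs free: the grip is at (311,350) between the pads, touching neither, and the wire is on the hook. I'll open further and rise.

Call:
{"api": "jog_arm", "payload": {
  "rotation": [
    [0,0,0],
    [0,0,0],
    [0,0,0],
    [0,0,0],
    [0,0,0],
    [0,0,0],
    [0,0,0],
    [0,0,0],
    [0,0,0],
    [0,0,0]
  ],
  "translation": [
    [0,0,0],
    [0,0,0],
    [0,0,0],
    [0,0,-0.01],
    [0,0,-0.03],
    [0,0,-0.06],
    [0,0,-0.09],
    [0,0,-0.12],
    [0,0,-0.14],
    [0,0,-0.14]
  ],
  "fingers": [0.55,0.45,0.35,0.35,0.35,0.35,0.35,0.35,0.35,0.35]
}}

```text
time: 18.7
ee_pos: [0.553, -0.0034, 0.3374]
orientation: [-0.083, 0.997, -0.0, 0.004]
force: [0.5, 0.2, -0.4]
grip_width: 0.0555
```

```bash
python3 look2.py b2; python3 look.py b2w
```

```text
18.7 [ 0.55302987 -0.00343391  0.33738019] [ 0.49014285  0.18079694 -0.35520968] [-0.07203975 -0.02412262 -0.0014655 ] 0.0555186825336202
18.8 [ 0.55156055 -0.00341634  0.33339069] [-2.69816682e-02  2.36167468e-01  1.42803058e+00 -1.10056863e-04
  1.47691844e+00 -1.76360194e+00] [ 0.03130352 -0.24823056 -0.80289285] 0.05554325424611084
```

View pics/b2.png

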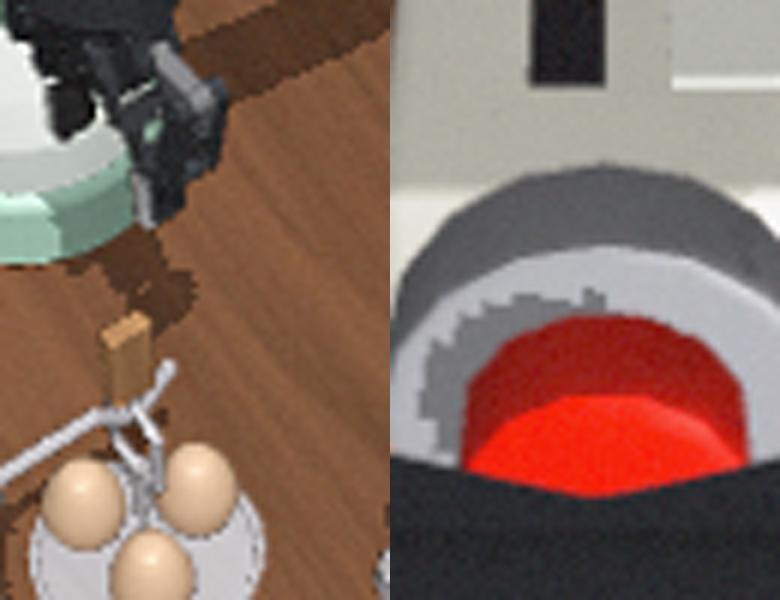

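View pics/b2w.png

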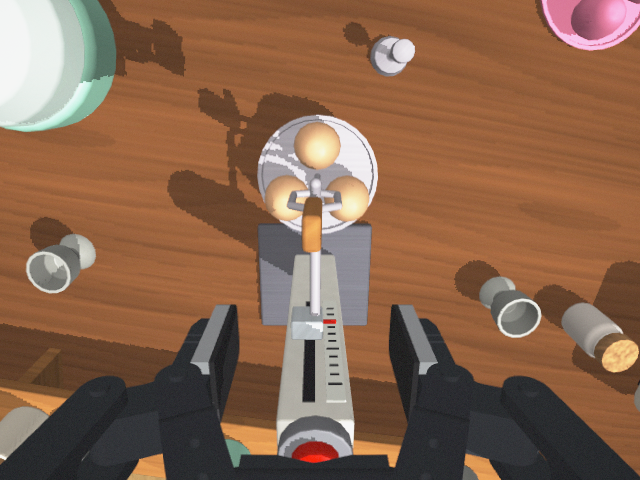

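Call:
{"api": "jog_arm", "payload": {
  "rotation": [
    [0,0,0],
    [0,0,0],
    [0,0,0],
    [0,0,0],
    [0,0,0],
    [0,0,0],
    [0,0,0],
    [0,0,0],
    [0,0,0],
    [0,0,0]
  ],
  "translation": [
    [-0.015,0,0],
    [-0.04,0,0],
    [-0.07,0,0],
    [-0.095,0,0],
    [-0.11,0,0],
    [-0.116,0,0],
    [-0.116,0,0],
    [-0.116,0,0],
    [-0.116,0,0],
    [-0.116,0,0]
  ],
  "fingers": [1,1,1,1,1,1,1,1,1,1]
}}

```text
time: 19.85
ee_pos: [0.6655, 0.0156, 0.3339]
orientation: [-0.083, 0.997, -0.0, 0.0]
force: [-0.1, 0.9, -0.6]
grip_width: -0.0001
```

```bash
python3 look.py c1;python3 - <<'E'
from h import *
from station import arm
s=arm.read_state();mv(s,(.6665,.015,.31),189.7)
d=arm.get_image("top");s2=arm.get_image("scene")
f=lambda i,x0,y0:cv2.resize(i[y0:y0+100,x0:x0+65,::-1],None,fx=6,fy=6,interpolation=cv2.INTER_CUBIC)
cv2.imwrite("pics/c1s.png",np.hstack([f(s2["image"],240,150),f(d["image"],315,150)]))
E
```

```text
19.85 [0.66548894 0.01558651 0.33386338] [ 6.19862162e-03  4.33207966e-01  1.13775241e+00 -1.22154458e-04
  1.57016609e+00 -1.73025103e+00] [-0.12150816  0.87099142 -0.60841641] -0.00010244228050445855
rot [-0.01, 0.03, -0.21] tr [-0.0008, -0.0007, 0.0238]
```

View pics/c1.png

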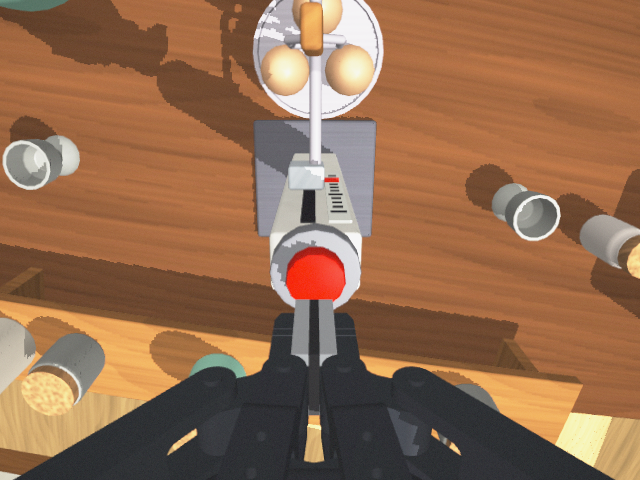

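View pics/c1s.png

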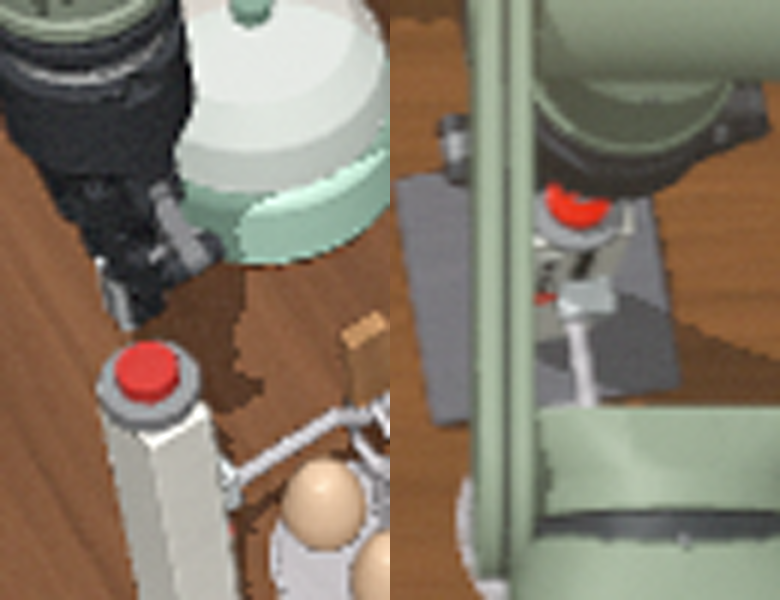

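The button's visible top face spans x = 287–345 and starts at y = 247, with its centre near (316,276). The fingertips end at (315,300).

Run:
```python
from h import *
s,w=pickle.load(open("c1.pkl","rb"));W=wT(s,w);R=Ro.from_quat(s["orientation"])
for z in(.28,.285,.29):
  a,b,c=[plane(w,q,z,W) for q in((287,277),(345,277),(316,276))];t=plane(w,(316,250),z,W)
  print(z,np.linalg.norm(a-b),c,R.inv().apply(c-s["ee_pos"]),R.inv().apply(t-s["ee_pos"])[0]-.014)
```

```text
0.28 0.028814785658771016 [0.67166003 0.01687855 0.28      ] [-0.00627593  0.00026725  0.0538661 ] -0.006443775262401495
0.285 0.028080018291781778 [0.66940357 0.01647881 0.285     ] [-0.00398664  0.00024409  0.04886509] -0.0045072060779037075
0.29 0.02734525092479253 [0.66714711 0.01607907 0.29      ] [-0.00169736  0.00022093  0.04386409] -0.0025706368934058123
```

Call:
{"api": "jog_arm", "payload": {
  "rotation": [
    [0,0,0],
    [0,0,0],
    [0,0,0],
    [0,0,0],
    [0,0,0],
    [0,0,0],
    [0,0,0],
    [0,0,0]
  ],
  "translation": [
    [-0.003,0,0.005],
    [-0.003,0,0.015],
    [-0.003,0,0.025],
    [-0.003,0,0.032],
    [-0.003,0,0.035],
    [-0.003,0,0.035],
    [-0.003,0,0.035],
    [-0.003,0,0.035]
  ],
  "fingers": [1,1,1,1,1,1,1,1]
}}

```text
time: 20.8
ee_pos: [0.6691, 0.0162, 0.2989]
orientation: [-0.083, 0.997, -0.0, 0.0]
force: [-0.5, 0.2, 1.7]
grip_width: -0.0001
```

```bash
cat > bob.py <<'E'
from h import *
from station import arm
# bobbing check: grip/rack patch tracked in several scene frames
fr=[]
for i in range(10): fr.append((arm.read_state()["time"],cv2.cvtColor(arm.get_image("scene")["image"],cv2.COLOR_RGB2GRAY).astype(np.float32)))
for t,f in fr[1:]:
    a=fr[0][1][215:265,280:330];b=f[215:265,280:330];print(round(t,2),np.round(cv2.phaseCorrelate(a.copy(),b.copy())[0],3),end=" ")
print(arm.read_state()["ee_pos"],arm.read_state()["force"])
E
python3 bob.py; python3 look2.py c2
```

```text
20.85 [ 0.03  -0.047] 20.9 [0.016 0.007] 20.95 [ 0.007 -0.019] 21.0 [ 0.029 -0.014] 21.05 [ 0.016 -0.008] 21.1 [ 0.016 -0.012] 21.15 [ 0.031 -0.016] 21.2 [ 0.002 -0.015] 21.25 [ 0.031 -0.027] [0.66909866 0.01621848 0.29836764] [0.08928772 0.089477   0.74957779]
21.3 [0.66909866 0.01621848 0.29836764] [0.08928772 0.089477   0.74957779] [ 0.03900338  0.13133278 -0.02197789] 0.00024733853766935023
```

View pics/c2.png

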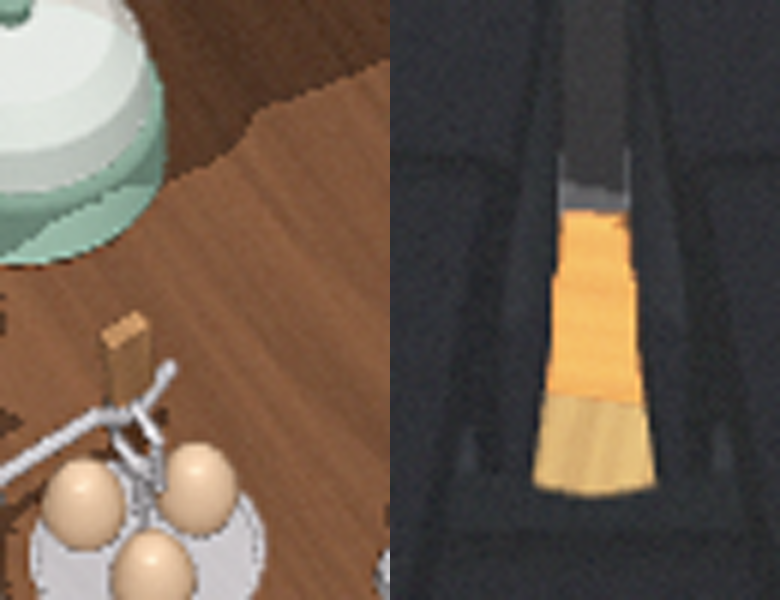

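The rack is still, with image motion under 0.05 px. Now I'll press the button stepwise, watching the force.

Call:
{"api": "jog_arm", "payload": {
  "rotation": [
    [0,0,0],
    [0,0,0],
    [0,0,0],
    [0,0,0]
  ],
  "translation": [
    [0,0,0.002],
    [0,0,0.004],
    [0,0,0.006],
    [0,0,0.006]
  ],
  "fingers": [1,1,1,1]
}}

```text
time: 21.8
ee_pos: [0.6692, 0.0162, 0.2931]
orientation: [-0.083, 0.997, -0.0, 0.001]
force: [-1.1, 0.4, 5.0]
grip_width: 0.0001
```

```bash
sed -i 's/range(40)/range(6)/' fz.py; python3 fz.py
```

```text
[5.03 6.51 5.66 5.33 5.57 5.73] [-1.70863611  0.44986437  5.63741567] 22.1
```

Call:
{"api": "jog_arm", "payload": {
  "rotation": [
    [0,0,0],
    [0,0,0]
  ],
  "translation": [
    [0,0,0.001],
    [0,0,0.001]
  ],
  "fingers": [1,1]
}}

```text
time: 22.3
ee_pos: [0.6692, 0.0162, 0.293]
orientation: [-0.083, 0.997, -0.0, 0.001]
force: [-2.6, -0.2, 8.5]
grip_width: -0.0002
```

```bash
python3 fz.py
python3 - <<'E'
from h import *
from station import arm
print(arm.read_state()["ee_pos"])
s2=arm.get_image("scene")
crop(s2["image"],240,160,310,240,7,"pics/p1.png")
E
```

```text
[8.55 8.49 8.   7.93 8.03 8.64] [-2.41168042 -0.25267135  8.27209872] 22.6
[0.66918968 0.01621864 0.29301281]
```

View pics/p1.png

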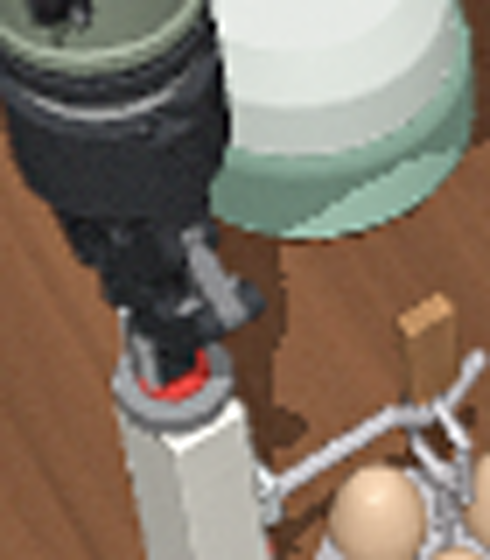

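The button is bottomed: the force rises with no further travel, and the red cap sits level with the grey ring at (175,385). Releasing.

Call:
{"api": "jog_arm", "payload": {
  "rotation": [
    [0,0,0],
    [0,0,0],
    [0,0,0],
    [0,0,0],
    [0,0,0],
    [0,0,0],
    [0,0,0],
    [0,0,0]
  ],
  "translation": [
    [0,0,-0.003],
    [0,0,-0.007],
    [0,0,-0.015],
    [0,0,-0.03],
    [0,0,-0.045],
    [0,0,-0.06],
    [0,0,-0.07],
    [0,0,-0.07]
  ],
  "fingers": [1,1,1,1,1,1,1,1]
}}

```text
time: 23.45
ee_pos: [0.6696, 0.0162, 0.3627]
orientation: [-0.083, 0.997, -0.0, 0.001]
force: [0.1, -0.5, -0.3]
grip_width: 0.0001
```

```bash
python3 bob.py; python3 look.py e1
python3 - <<'E'
from h import *
from station import arm
cv2.imwrite("pics/e1s.png",arm.get_image("scene")["image"][:,:,::-1])
E
```

```text
23.5 [ 0.027 -0.044] 23.55 [ 0.012 -0.026] 23.6 [ 0.019 -0.014] 23.65 [-0.013 -0.019] 23.7 [ 0.001 -0.028] 23.75 [ 0.008 -0.066] 23.8 [-0.005 -0.05 ] 23.85 [ 0.    -0.023] 23.9 [ 0.009 -0.031] [0.6690267  0.01622819 0.36101316] [-0.40052835 -0.27459163 -0.15358708]
23.95 [0.6690267  0.01622819 0.36101316] [ 7.11368815e-03  4.38979701e-01  1.06350115e+00 -9.89549465e-05
  1.63957316e+00 -1.72952414e+00] [-0.40052835 -0.27459163 -0.15358708] -0.00014711396268049702
```

View pics/e1.png

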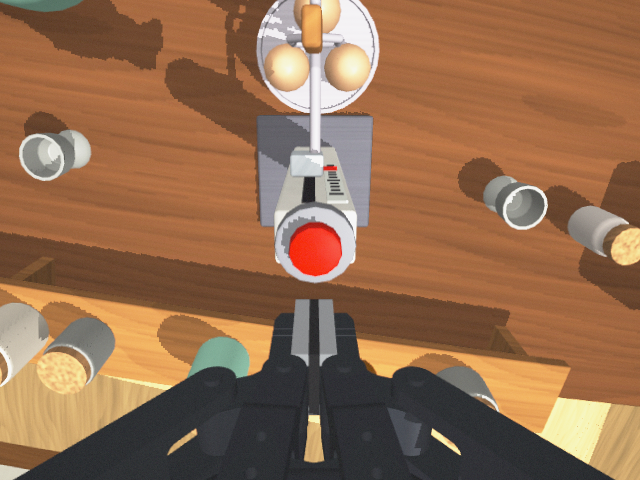

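View pics/e1s.png

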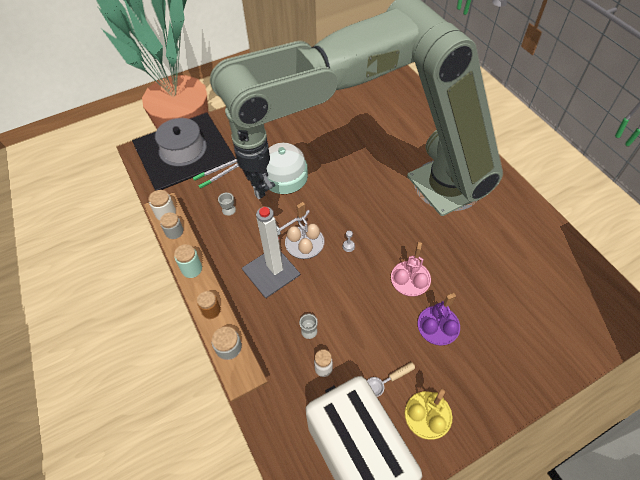

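The rack hangs at (304,240) in the scene view, the button at (265,212) is up, and everything else is where it was. Handing in.

```bash
python3 -c "
from station import arm
print(arm.close_job())"
```

```text
the job is handed in; nothing more can be done
None
```

I hung the loaded rack on the balance's hook, held the reading with the red button, and handed the job in at about 24 s. The close call gave no verdict.

- **Hanging:** I gripped the rack by its walnut grip and passed its opening over the hook tip. I lowered it in stages, and the wrist load fell by about 80 N/m, as the spring should. I let go only when the average vertical force was −0.05 N. The weight is about 6 N.
- **Steadiness:** before and after the press, the rack moved less than 0.1 px between camera frames, so it was not bobbing.
- **Button:** I pressed until it bottomed out; the force rose from 5.6 to 8.3 N with no further travel. In the last pictures it is up again, and the fingers are about 6 cm above it, touching nothing.
- **Other things:** in the last scene picture everything else looks where it was. I compared that by eye only.
- **Disagreements:** single force readings scatter by about 0.5 N, which is about 6 mm of hook travel, so I used averages. The button's top was a few mm higher than the cameras suggested (about 0.299 m against 0.285–0.292 m). The force on contact showed its true height. No check failed.

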